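Latch the parts tray onto the field radio case

TASK

Pack up the field radio kit: lower the parts tray by its carrying bar onto the steel battery case, with the tray's keeper on the same side as the case's draw latch, so that its four corner lugs drop into the sockets and it sits level on the rim; set it down, do not drop it. Then flip the latch's wire loop up and over the tray's keeper so that its cross bar lies behind the upturned lip, and press the lever down over centre until it snaps shut against the case. Keep the tray upright, leave the microphone, Morse key, switch box and jar where they are, and let go of everything at the end.

Things in the scene. Friction and masses are not known exactly. Their poses are not given: they have to be found in the camera images.
- case: Lower case, fixed: open green steel box, 130 (its x) x 190 (y) x 100 mm high, battery inside. Origin: centre of underside on the desk, z up. The draw latch is in the middle of its long side at -x (x = -65 mm). Each corner has a socket flush with the rim: a 17 mm square hole, 16 mm deep, at x +-51, y +-81 mm.
- latch_pivot (a point): Lever's pivot on the case, an axis along the case's y, between two small cheeks: at x = -76, z = 82 mm in the case's frame (11 mm out from its side). Axes as the case's: -x points out of that side.
- tray: Loose green steel parts tray, 0.55 to 0.9 kg, 130 (x) x 190 (y) mm, parts fixed in it. Stands on 4 round corner lugs at x +-51, y +-81: 12 mm wide, 10 long, 7 at the tip. Origin: centre, at the lug tips; floor underside z = 10, wall tops z = 50 mm. Keeper in the middle of its -x side. Seated: origin 90 mm straight above the case's origin, x and y axes matching the case's.
- tray_handle (a point): Middle of the tray's black carrying bar, 66 mm above the tray's origin, the place to grip: 14 mm wide (tray's x), 12 mm thick, 112 mm long (tray's y). Free space 40 mm on both sides, and below down to 35 mm above the tray's origin. Axes as the tray's.
- keeper (a point): Steel keeper on the tray's -x side: ledge 30 mm wide (y), 10 mm out, with an upturned lip 3 mm thick, 5 mm high at its outer edge; trough behind it 7 mm wide, open upwards. Point: where the hooked bar's centre lies, 2 mm above the trough's floor, 5 mm out from the wall, 26 mm above the tray's origin. Axes as the tray's.
- latch_lever (a joint): Lever angle, rad. 0: points up and out, 55 deg from vertical; grows as it is pressed out and down: 0.61 level, 2.0 dead centre with loop hooked, 2.23 stop (shut, flat along the case's side). Starts 0 to 0.35, stays where left (0.05 N m friction). Hooked, the spring load starts near 1.2 and takes 2 to 4 N at the tip; past dead centre it snaps shut.
- lever_tip (a point): Free end of the lever, a steel plate 27 mm wide, 68 mm long from the pivot, middle of its width. Own z points along the lever away from the pivot, own x out of its upper face while open (outer face when shut).
- latch_loop (a joint): Wire loop's angle on the lever, rad; hinged 14 mm from the pivot. 0: rests on its stop, 45 deg more upright than the lever; grows as it swings up and in to the tray. Swings freely: falls back out, or once past upright falls in on the tray's side. From the lever's start it passes over the lip; pressing the lever then drops its bar into the trough. About 2.5 when shut.
- loop_bar (a point): Middle of the loop's cross bar, 4 mm wire, 44 mm long along the case's y, 45.5 mm from the loop's hinge on the lever; a 4 mm wire arm at each end runs back to the lever. Spring-loaded: stretches about 3 mm under load. Own z points along the loop away from its hinge.
- microphone: Bystander: black hand microphone, 110 x 56 x 26 mm, lying flat; origin in the middle of its underside.
- morse_key: Bystander: silver Morse key on a dark plastic base 120 x 70 mm, 59 mm high; origin in the middle of its underside.
- switch_box: Bystander: small red box 60 x 50 x 34 mm with a toggle switch on top; origin in the middle of its underside.
- jar: Bystander: frosted glass jar with a snap lid, 80 mm across, 99 mm high; origin in the middle of its underside.

How it is judged (in metres and radians):
On the way, in this order (a step that is already met when the one before it is completed fails the run):
1. the tray sits on the case, its lugs in the sockets, keeper above the latch (horizontal distance between tray and case below 0.004 m and z of tray in the frame of case below 0.0925 m and angle between the x axis of tray and the x axis of case, either way round below 0.06 rad and angle between tray's own z axis and vertical below 0.03 rad and x of keeper in the frame of case below -0.05 m), for 0.2 s.
2. the loop's bar lies in the keeper's trough behind the lip (x of loop_bar in the frame of keeper between -0.005 and 0.005 m and z of loop_bar in the frame of keeper between -0.004 and 0.003 m and y of loop_bar in the frame of keeper between -0.01 and 0.01 m), for 0.1 s.
At the end, for the whole second after the job is handed in: The tray sits on the case (within 4 mm sideways, at most 2.5 mm above its seat, level, keeper above the latch), the loop's bar lies in the keeper's trough behind the lip (within 5 mm along x, 3 to 4 mm in height), the lever is past centre and shut (joint above 2.12 rad) and everything is at rest (all of step 1 and all of step 2 and value of joint latch_lever above 2.12 rad and linear speed of tray below 0.02 m/s); the robot touches nothing.
It fails at once if the tray is dropped onto the case instead of being lowered (horizontal distance between tray and case below 0.03 m and linear speed of tray above 0.5 m/s).
It fails at once if the tray is tipped by more than about 30 degrees (angle between tray's own z axis and vertical above 0.5 rad).
It fails at once if the microphone, Morse key, switch box or jar is shifted by more than 20 mm (distance of any of microphone, morse_key, switch_box, jar from where it was at the start of the episode above 0.02 m).
It also fails if it takes over 58 s, if anything falls off the work surface, if the arm or the gripper's body presses on something with over 40 N, if the wrist force passes 120 N, or if a joint passes its speed limit or range.

ROBOT

A 6-joint arm with a two-finger parallel gripper is mounted at the origin on the work surface. World frame = base frame: x ahead of the robot, y to its left, z up, the work surface at z = 0. Lengths are in mm, angles in rad, forces in N, time in s.
With the tool pointing down it reaches from about 250 to 725 mm from the base axis. Payload 9.7 kg.
Tool frame: the origin (TCP) lies at the very end of the fingers, on their centre line; the grasp point (between the pads) lies 19 mm behind it; z points along the fingers, y is the direction in which the jaws open and shut (so a half turn about z gives the same grasp; the last joint's range is limited). The gripper opens to 85 mm and grips with 20 to 120 N. Pads are 22 mm wide; open, the fingers measure 114 mm over their backs; the gripper's body (76 mm by 85 mm) begins 54 mm behind the grasp point. The pads swing forward as they close: fully open they stand 13 mm farther back than shut.
Start: joints at [1.314, 0.087, 0.176, 1.66, 0, 1.571], TCP at [139.69, 531.962, 231.284] pointing down, gripper open.
Joint ranges: [-3.13, 3.13], [-0.85, 1.81], [-1.15, 1.24], [-2.2, 2.28], [-1.44, 1.52], [-3.14, 3.14]. Speed limits (rad/s): [2.22, 2.22, 2.57, 3.14, 3.14, 3.14].

INTERFACE

Orientations are given as a unit quaternion [x, y, z, w].
In Python, from station import state, snapshot, hand_in, recognise, mark_of gives the robot as it stands.
- The arm moves only by the tool apply_moves, never from a script. Its arguments are lists of equal length, an entry for each row: "delta_pos": the shift along the tool's x, y, z in m, a list of three; "angular": the turn, a rotation vector about the tool's x, y, z in degrees, a list of three; "claw": the opening, from 0 (shut) to 1 (fully open). In form: {"delta_pos": [[tx, ty, tz], ...], "angular": [[rx, ry, rz], ...], "claw": [claw, ...]}. A call has 1 to 5 rows; each row is the pose to reach, as a shift and turn from the pose measured when the call began, along the tool's axes at that moment; what a row does not reach only later rows make up. A row lasts 1/12 s, in which the tool goes at most 41.7 mm and 7.16 degrees, less where a joint would pass 70% of its speed; a pose out of reach is approached as far as the arm can. A call with a gripper value outside its range is refused whole. The fingers move at their own pace and stop on an object; "squeeze" is the grip in N (left out, the last holds). Time passes only in rows, so rows that repeat a pose let the fingers close. It gives the time, the measured TCP pose, the force and the opening at its end, in the units of the state.
- state(): the state, without advancing time (a new reading comes with each control period).
- snapshot(name): name is "side" or "top"; returns a dict with "frame" (480x640x3 uint8, red, green, blue), "z_map" (480x640 float32, mm along the optical axis (not along the pixel's ray), 0 where there is no reading), "camera_matrix" (3x3 intrinsics, pixels), "origin" and "attitude" of the camera in the world. Camera axes: x right, y down, z forward; pixel columns grow to the right and rows downward; lengths in mm; the calibration is good to about 2 mm. A picture is of the moment at which its call begins.
- hand_in(): hands the job in, once; it reports no verdict.
Trained networks look in the newest picture that a camera, given by its name, has taken for a name from the list of things; names that differ only in an ending like _2 or _b are one class to them, and where a whole thing is asked for, a point or a joint stands for the part that bears it (a point fixed in the world has none). Each returns a list of dicts, best first, with "conf" (0 to 1); they miss things now and then, are a little off and sometimes report something else, mostly with a low value. They report only what shows in the picture. A call takes as long as a camera call.
- recognise(camera, thing): "xy" ([column, row] in pixels, amid what is visible of it).
- mark_of(camera, thing): "xy" ([column, row] in pixels: a listed point, or the origin of a listed thing).
The state is a dict: "t": time; "qpos": joint angles; "joint_velocities": joint speeds; "tau": joint torques, N m; "position": TCP position; "ee_rot": TCP orientation; "ft_force": force on the tool from outside, world axes, zero at the start; "wrist_torque": the same for the moment, N m; "grip_width": finger opening in mm.
Only numpy, scipy, OpenCV 4.12 (cv2) and the standard library are available. Lean on these libraries where they do the work, as an engineer would, in place of code of your own. Each camera call takes 0.05 s, during which the arm holds its last target. There are 200 camera calls.

## Working session

There is one attempt and no reset: what is moved stays moved. The work goes in short steps, Python scripts to look and compute and a tool call to move; the robot and the scene stay as the last step left them, time stands still between calls to the robot, and variables do not carry over. Pictures are saved under pics/ and viewed, about 8 in all and at most 12, crops included, and the job is handed in when it is done.

Besides the shell and the picture viewer there is one more tool, called after "Request:" by a JSON object that holds its "name" and its "arguments", one argument or row to a line. apply_moves: Moves the arm, as the interface text tells. Its arguments: {"type":"object","properties":{"delta_pos":{"type":"array"},"angular":{"type":"array"},"claw":{"type":"array"},"squeeze":{"type":"number"}},"required":["delta_pos","angular","claw"]}

```bash
mkdir -p pics; ls
cat > h.py <<'E'
import numpy as np, cv2
from scipy.spatial.transform import Rotation as R
from station import state, snapshot, hand_in, recognise, mark_of
def rot(a):
    a=np.array(a,float)
    return a if a.shape==(3,3) else R.from_quat(a).as_matrix()
def cloud(s):
    K=s["camera_matrix"];z=s["z_map"].astype(float);v,u=np.mgrid[:480,:640]
    P=np.dstack([(u-K[0][2])/K[0][0]*z,(v-K[1][2])/K[1][1]*z,z])
    W=P@rot(s["attitude"]).T+np.array(s["origin"]); W[z<=0]=np.nan
    return W
def ray(s,xy):
    K=np.array(s["camera_matrix"]);d=rot(s["attitude"])@np.linalg.solve(K,[xy[0],xy[1],1.]);return np.array(s["origin"],float),d
def atz(s,xy,z):
    o,d=ray(s,xy);return o+d*(z-o[2])/d[2]
def save(s,n,crop=None,f=1):
    im=s["frame"][:,:,::-1]
    if crop: a,b,c,d=crop;im=im[b:d,a:c]
    cv2.imwrite(f"pics/{n}.png",cv2.resize(im,None,fx=f,fy=f,interpolation=cv2.INTER_CUBIC))
E
cat > a.py <<'E'
from h import *
np.set_printoptions(precision=1,suppress=True)
print(state())
S={}
for c in("top","side"):
    s=snapshot(c);save(s,c+"0");W=cloud(s);np.savez(c+"0.npz",W=W);print(c,s["origin"],s["attitude"],s["camera_matrix"])
    for t in["case","latch_pivot","tray","tray_handle","keeper","lever_tip","loop_bar","jar","microphone","morse_key","switch_box"]:
        for m in mark_of(c,t)[:2]:
            u,v=np.round(m["xy"]).astype(int);
            print(t,round(m["conf"],2),np.array(m["xy"]),W[min(max(v,0),479),min(max(u,0),639)])
E
python3 a.py
```

```text
pics
{'t': 0.0, 'qpos': array([1.3, 0.1, 0.2, 1.7, 0. , 1.6]), 'joint_velocities': array([-0., -0.,  0.,  0.,  0., -0.]), 'tau': array([ -0. , -52. ,  46.5,   0. ,   0. ,  -0. ]), 'position': array([139.6, 531.8, 230.6]), 'ee_rot': array([ 0.1,  1. , -0. , -0. ]), 'ft_force': array([-0.5,  0.1,  0.5]), 'wrist_torque': array([-0., -0., -0.]), 'grip_width': 85.49768175864092}
top [ 331.3  -16.8 1201.4] [-0.7  0.7 -0.1  0.1] [[485.5   0.  317.5]
 [  0.  485.5 239. ]
 [  0.    0.    1. ]]
latch_pivot 0.81 [338.3 221.6] [632.6 -78.7  -1.8]
tray 0.64 [166.7 284.9] [472.2 342.3  17.4]
tray_handle 0.89 [157.8 283.3] [470.3 346.4  73.6]
keeper 0.97 [191.1 272.2] [502.2 282.6  28.2]
lever_tip 0.95 [360.7 212. ] [ 627.7 -126.7  111.9]
loop_bar 0.5 [354.2 217.5] [ 607.8 -108.3  133.5]
loop_bar 0.22 [191.9 273.4] [499.3 279.2  31.2]
jar 0.7 [207.3 176. ] [733.6 244.3  67.6]
jar 0.55 [425.5 188.8] [ 714.2 -304.8   14. ]
microphone 0.83 [450.7 237. ] [ 585.2 -357.    26.8]
microphone 0.72 [165.6 287. ] [467.2 344.   18.8]
morse_key 0.81 [427.8 190.1] [ 711.9 -310.1   12.6]
switch_box 0.89 [433.7 315.4] [ 393.6 -301.    37.3]
side [ 127.8 -589.9  538.8] [ 0.8 -0.3  0.2 -0.5] [[455.1   0.  319.9]
 [  0.  455.1 236.3]
 [  0.    0.    1. ]]
case 0.84 [323.6 272.9] [526.2 -91.5  78.4]
latch_pivot 0.59 [353.4 254.7] [595.1 -88.7  85.8]
tray 0.78 [187.6 225. ] [429.5 258.9  50.8]
tray 0.48 [357.6 431.4] [ 387.6 -334.1   34.2]
tray_handle 0.7 [188.3 198.9] [469.8 342.3  68.2]
keeper 0.9 [209.4 222. ] [489.3 286.8  24.9]
keeper 0.19 [368.5 231.9] [ 615.  -103.2  133.3]
lever_tip 0.95 [384.2 248.2] [756.  -14.5  -0.6]
loop_bar 0.63 [367.6 232. ] [ 615.  -103.2  133.3]
jar 0.72 [309.5 199.2] [738.8 231.5  28.2]
microphone 0.82 [471.8 389.6] [ 562.1 -379.3   23.9]
morse_key 0.57 [485.9 324. ] [ 677.  -319.5   39.4]
switch_box 0.65 [358.3 431.6] [ 387.2 -334.6   33.1]
```

```bash
python3 -c "
import cv2,numpy as np
a=cv2.imread('pics/top0.png')[120:360,100:500];b=cv2.imread('pics/side0.png')[140:340,100:500]
cv2.imwrite('pics/m0.png',np.vstack([cv2.resize(a,(580,348),interpolation=2),cv2.resize(b,(500,250),interpolation=2) if 0 else cv2.copyMakeBorder(cv2.resize(b,(500,250),interpolation=2),0,0,0,80,0)]))"
```

```text
(no output)
```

View pics/m0.png

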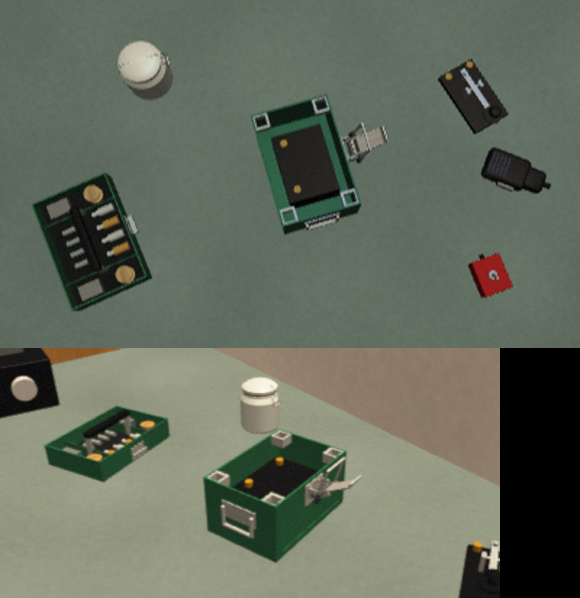

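The top half shows the tray at left with its keeper facing right. The case is in the middle with its latch on the right, and the bystanders are clear of both. Next I'll fit the poses.

```bash
cat > fit.py <<'E'
from h import *
from scipy.optimize import least_squares
def rectfit(s,W,c0,zlo,zhi,zt,out):
    """fit 130x190 rectangle at height zt; out: approx direction of -x"""
    hsv=cv2.cvtColor(s["frame"],cv2.COLOR_RGB2HSV);
    green=(hsv[...,0]>50)&(hsv[...,0]<85)&(hsv[...,1]>110)
    m=green&(W[...,2]>zlo)&(W[...,2]<zhi)&(np.hypot(W[...,0]-c0[0],W[...,1]-c0[1])<150)
    m=cv2.morphologyEx(m.astype(np.uint8),cv2.MORPH_CLOSE,np.ones((5,5)))
    cs,_=cv2.findContours(m,0,1);c=max(cs,key=cv2.contourArea).reshape(-1,2)
    P=np.array([atz(s,p,zt)[:2] for p in c])
    y0=np.arctan2(-out[1],-out[0])
    def f(q):
        d=P-q[:2];c,s_=np.cos(q[2]),np.sin(q[2]);x=d[:,0]*c+d[:,1]*s_;y=-d[:,0]*s_+d[:,1]*c
        a=np.abs(x)-65-q[3];b=np.abs(y)-95-q[3]
        return np.where((a>0)&(b>0),np.hypot(a,b),np.maximum(a,b))
    r=least_squares(f,[*c0[:2],y0,0],loss="soft_l1",f_scale=1.5)
    return r.x,np.median(np.abs(r.fun)),len(P)
if __name__=="__main__":
    np.set_printoptions(precision=3,suppress=True)
    s=snapshot("top");W=cloud(s)
    print("attitude",rot(s["attitude"]),s["attitude"])
    print("case",rectfit(s,W,(560,-20),92,108,100,(0.3,-1)))
    print("tray",rectfit(s,W,(465,345),40,58,50,(0.3,-1)))
    for t,z in(("latch_pivot",82),("keeper",26),("tray_handle",66),("lever_tip",112),("loop_bar",133)):
        m=mark_of("top",t); print(t,[ (round(k["conf"],2),atz(s,k["xy"],z)) for k in m[:1]])
    a=snapshot("side")
    for t,z in(("latch_pivot",82),("keeper",26),("tray_handle",66),("lever_tip",112),("loop_bar",133)):
        k=mark_of("side",t)
        if k: 
            o1,d1=ray(a,k[0]["xy"]);print("side",t,round(k[0]["conf"],2),atz(a,k[0]["xy"],z))
            m=mark_of("top",t)
            if m:
                o2,d2=ray(s,m[0]["xy"]);A=np.c_[d1,-d2];l=np.linalg.lstsq(A,o2-o1,rcond=None)[0]
                print("   tri",(o1+d1*l[0]+o2+d2*l[1])/2,np.linalg.norm(o1+d1*l[0]-o2-d2*l[1]))
E
python3 fit.py; python3 -c "
from h import *
print(rot(state()['ee_rot']).round(3))"
```

```text
attitude [[-0.008 -0.978  0.209]
 [-1.     0.007 -0.008]
 [ 0.006 -0.209 -0.978]] [-0.701  0.706 -0.077  0.072]
case (array([588.166,  -7.785,   1.852,  -1.795]), np.float64(0.6994439631283313), 116)
tray (array([467.035, 345.858,   1.993,  -0.912]), np.float64(0.563569859477712), 243)
latch_pivot [(0.66, array([615.244, -75.905,  82.   ]))]
keeper [(0.61, array([500.028, 280.81 ,  26.   ]))]
tray_handle [(0.91, array([469.828, 344.565,  66.   ]))]
lever_tip [(0.91, array([ 628.293, -137.917,  112.   ]))]
loop_bar [(0.55, array([ 616.411, -104.424,  133.   ]))]
side latch_pivot 0.78 [603.081 -85.656  82.   ]
   tri [615.877 -75.193  71.937] 4.446889926069151
side keeper 0.71 [487.353 286.576  26.   ]
   tri [493.369 282.97   26.96 ] 13.885966153905986
side tray_handle 0.68 [ 522.262 -395.999   66.   ]
   tri [490.034 -53.287 154.557] 709.913932841082
side lever_tip 0.58 [ 630.349 -124.45   112.   ]
   tri [ 623.246 -135.036  120.91 ] 6.210719879193293
side loop_bar 0.6 [ 612.745 -108.596  133.   ]
   tri [ 617.13  -104.566  129.548] 0.47846024450754576
[[-0.967  0.254  0.   ]
 [ 0.254  0.967 -0.   ]
 [-0.    -0.    -1.   ]]
```

Request:
{"name": "apply_moves", "arguments": {
  "delta_pos": [
    [-0.364,-0.097,0.06],
    [-0.364,-0.097,0.06],
    [-0.364,-0.097,0.06],
    [-0.364,-0.097,0.06],
    [-0.364,-0.097,0.06]
  ],
  "angular": [
    [0,0,-38.9],
    [0,0,-38.9],
    [0,0,-38.9],
    [0,0,-38.9],
    [0,0,-38.9]
  ],
  "claw": [0.55,0.55,0.55,0.55,0.55],
  "squeeze": 60
}}

```text
t: 2.47
position: [304.2, 438.6, 201.3]
ee_rot: [-0.159, 0.987, 0.0, 0.0]
ft_force: [-0.3, 0.4, -0.3]
grip_width: 46.9
```

```bash
cat > go.py <<'E'
import sys
from h import *
np.set_printoptions(precision=4,suppress=True)
# args: x y z(mm) yaw(rad of tool y) [tilt deg, about tool x then]  -> delta in tool axes
def target(yaw,tilt=0):
    y=np.array([np.cos(yaw),np.sin(yaw),0]);z=np.array([0,0,-1.]);M=np.c_[np.cross(y,z),y,z]
    return M@R.from_euler("x",tilt,degrees=True).as_matrix()
def delta(p,yaw,tilt=0):
    s=state();A=rot(s["ee_rot"])
    return (A.T@(np.array(p)-s["position"]))/1000, np.degrees(R.from_matrix(A.T@target(yaw,tilt)).as_rotvec()),s
if __name__=="__main__":
    a=list(map(float,sys.argv[1:]))
    d,r,s=delta(a[:3],*a[3:]);print("t",s["t"],"q",s["qpos"],"pos",s["position"],"w",s["grip_width"],"F",s["ft_force"]);print("delta",d,"rot",r)
E
python3 go.py 468 345.5 130 1.993
cat > sock.py <<'E'
from h import *
np.set_printoptions(precision=1,suppress=True)
q=np.array([588.2,-7.8,1.852]);L=np.array([[51,81],[51,-81],[-51,81],[-51,-81]],float)
for c in("top","side"):
    s=snapshot(c);W=cloud(s);hsv=cv2.cvtColor(s["frame"],cv2.COLOR_RGB2HSV)
    g=(hsv[...,1]<70)&(hsv[...,2]>120)
    T=lambda q:L@np.array([[np.cos(q[2]),np.sin(q[2])],[-np.sin(q[2]),np.cos(q[2])]])+q[:2]
    o=[]
    for p in T(q):
        v,u=np.nonzero(g&(np.hypot(W[...,0]-p[0],W[...,1]-p[1])<22)&(W[...,2]>96)&(W[...,2]<106))
        if len(u)<6: o.append([np.nan]*2);print(c,len(u));continue
        (cx,cy),wh,a=cv2.minAreaRect(np.c_[u,v].astype(np.float32));o.append(atz(s,(cx,cy),100)[:2]);print(c,len(u),wh,o[-1],p,np.nanmedian(W[v,u,2]))
    o=np.array(o);k=~np.isnan(o[:,0])
    if k.sum()>1:
        A=L[k];B=o[k];a0=A.mean(0);b0=B.mean(0);A=A-a0;B=B-b0
        y=np.arctan2((A[:,0]*B[:,1]-A[:,1]*B[:,0]).sum(),(A*B).sum());M=np.array([[np.cos(y),-np.sin(y)],[np.sin(y),np.cos(y)]])
        print(c,"case",b0-M@a0,"yaw %.3f"%y,"res",B-A@M.T)
E
python3 sock.py
```

```text
t 2.4667 q [ 0.9644  0.0382  0.0665  1.5988 -0.      0.6455] pos [304.2192 438.5932 201.2936] w 46.90028713287075 F [-0.2991  0.3514 -0.3316]
delta [-0.1263 -0.1398  0.0713] rot [ 0.0107  0.0199 -5.9174]
top 43 (10.11928653717041, 10.119288444519043) [498.2  18.2] [496.2  18.7] 99.794536660213
top 39 (9.943960189819336, 9.943960189819336) [653.  63.] [651.9  63.7] 99.96865403852803
top 42 (9.889958381652832, 10.302042007446289) [526.1 -78.3] [524.5 -79.3] 100.42336791860828
top 40 (10.11928653717041, 9.803058624267578) [681.2 -33.9] [680.2 -34.3] 100.48658822605125
top case [589.6  -7.7] yaw 1.852 res [[ 0.5 -0.6]
 [-0.3 -0.7]
 [ 0.2  0.9]
 [-0.4  0.4]]
side 74 (19.16031265258789, 9.45888900756836) [494.2  19.5] [496.2  18.7] 98.4391202180143
side 67 (14.181096076965332, 8.009693145751953) [648.5  61.1] [651.9  63.7] 98.62836728237806
side 59 (16.341188430786133, 8.541985511779785) [522.3 -79.9] [524.5 -79.3] 98.62589272709084
side 60 (13.914020538330078, 7.905693531036377) [676.3 -35.9] [680.2 -34.3] 98.5656526071719
side case [585.4  -8.8] yaw 1.843 res [[ 0.6  1. ]
 [-1.1 -1.1]
 [ 1.3 -0.2]
 [-0.8  0.2]]
```

Request:
{"name": "apply_moves", "arguments": {
  "delta_pos": [
    [-0.126,-0.14,0.07],
    [-0.126,-0.14,0.07],
    [-0.126,-0.14,0.07],
    [-0.126,-0.14,0.07],
    [-0.126,-0.14,0.07]
  ],
  "angular": [
    [0,0,-5.9],
    [0,0,-5.9],
    [0,0,-5.9],
    [0,0,-5.9],
    [0,0,-5.9]
  ],
  "claw": [0.55,0.55,0.55,0.55,0.55]
}}

```text
t: 2.98
position: [470.9, 341.9, 130.0]
ee_rot: [-0.207, 0.978, -0.001, 0.0]
ft_force: [-0.1, 1.2, -0.3]
grip_width: 47.1
```

```bash
python3 go.py 468 345.3 46 1.993
```

```text
t 2.9833 q [ 0.6287  0.1489  0.0483  1.4707 -0.0013  0.2117] pos [470.878  341.9004 129.9535] w 47.05215992946828 F [-0.0971  1.2122 -0.3264]
delta [0.0012 0.0044 0.0839] rot [-0.0815 -0.0125 -0.3   ]
```

Request:
{"name": "apply_moves", "arguments": {
  "delta_pos": [
    [0.001,0.004,0.03],
    [0.001,0.004,0.06],
    [0.001,0.004,0.084],
    [0.001,0.004,0.084],
    [0.001,0.004,0.084]
  ],
  "angular": [
    [0,0,-0.3],
    [0,0,-0.3],
    [0,0,-0.3],
    [0,0,-0.3],
    [0,0,-0.3]
  ],
  "claw": [0.55,0.55,0.55,0.55,0.55]
}}

```text
t: 3.4
position: [467.4, 344.9, 45.4]
ee_rot: [-0.209, 0.978, -0.001, -0.001]
ft_force: [0.5, 0.7, -0.2]
grip_width: 47.1
```

Request:
{"name": "apply_moves", "arguments": {
  "delta_pos": [
    [0,0,0],
    [0,0,0],
    [0,0,0],
    [0,0,0],
    [0,0,0]
  ],
  "angular": [
    [0,0,0],
    [0,0,0],
    [0,0,0],
    [0,0,0],
    [0,0,0]
  ],
  "claw": [0,0,0,0,0],
  "squeeze": 80
}}

```text
t: 3.82
position: [468.2, 346.2, 48.0]
ee_rot: [-0.21, 0.978, 0.0, 0.001]
ft_force: [-2.2, 2.7, 6.2]
grip_width: 12.5
```

Request:
{"name": "apply_moves", "arguments": {
  "delta_pos": [
    [0,0,-0.002],
    [0,0,-0.008],
    [0,0,-0.015],
    [0,0,-0.02],
    [0,0,-0.02]
  ],
  "angular": [
    [0,0,0],
    [0,0,0],
    [0,0,0],
    [0,0,0],
    [0,0,0]
  ],
  "claw": [0,0,0,0,0]
}}

```text
t: 4.23
position: [468.6, 346.5, 69.5]
ee_rot: [-0.21, 0.978, 0.0, 0.001]
ft_force: [-0.4, 0.6, -7.3]
grip_width: 12.5
```

```bash
python3 go.py 587.7 -8.2 206 1.852
python3 - <<'E'
from h import *
s=snapshot("side");save(s,"s1",(80,100,400,340),2)
E
```

```text
t 4.2333 q [ 0.6369  0.1607 -0.0553  1.3522 -0.0004  0.2147] pos [468.6146 346.5268  69.4688] w 12.5232910573305 F [-0.3616  0.5652 -7.3281]
delta [ 0.0364 -0.3724 -0.1367] rot [0.0189 0.1522 8.0822]
```

View pics/s1.png

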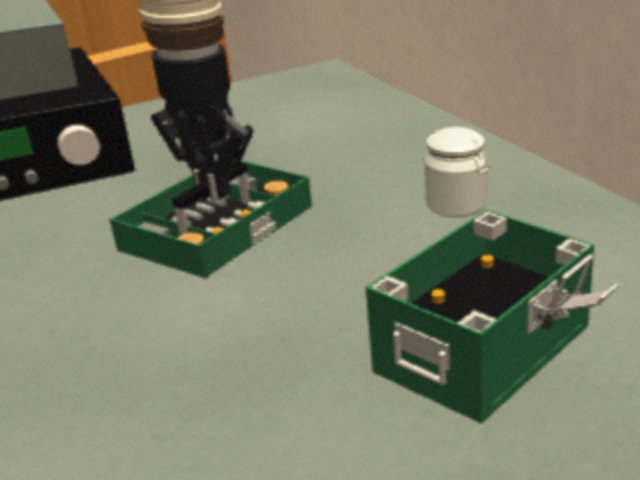

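The tray is gripped and lifted level; the weight on the wrist is about 7.3 N.

Request:
{"name": "apply_moves", "arguments": {
  "delta_pos": [
    [0,-0.01,-0.03],
    [0.003,-0.035,-0.06],
    [0.006,-0.062,-0.09],
    [0.009,-0.09,-0.12],
    [0.012,-0.12,-0.137]
  ],
  "angular": [
    [0,0,0.4],
    [0,0,1],
    [0,0,1.5],
    [0,0,2],
    [0,0,2.5]
  ],
  "claw": [0,0,0,0,0]
}}

```text
t: 4.7
position: [507.0, 231.2, 209.1]
ee_rot: [-0.188, 0.982, 0.001, 0.003]
ft_force: [1.9, -0.3, -5.2]
grip_width: 12.2
```

```bash
python3 go.py 587.7 -8.2 206 1.852
```

```text
t 4.7 q [0.4279 0.0914 0.1376 1.6117 0.0001 0.0489] pos [506.9833 231.2347 209.0765] w 12.151503737578265 F [ 1.8508 -0.3076 -5.1843]
delta [ 0.0136 -0.2523  0.0029] rot [0.0345 0.3046 5.6004]
```

Request:
{"name": "apply_moves", "arguments": {
  "delta_pos": [
    [0.002,-0.035,0.001],
    [0.004,-0.07,0.001],
    [0.006,-0.105,0.001],
    [0.008,-0.14,0.002],
    [0.009,-0.17,0.003]
  ],
  "angular": [
    [0,0,0.8],
    [0,0,1.6],
    [0,0,2.4],
    [0,0,3.2],
    [0,0,4]
  ],
  "claw": [0,0,0,0,0]
}}

```text
t: 5.12
position: [561.8, 67.7, 205.7]
ee_rot: [-0.153, 0.988, 0.001, 0.002]
ft_force: [0.5, 0.5, -8.4]
grip_width: 12.1
```

```bash
python3 go.py 587.7 -8.2 206 1.852
```

```text
t 5.1167 q [ 0.1192  0.1119  0.1533  1.6074  0.0013 -0.1885] pos [561.7667  67.6736 205.6896] w 12.059914132953798 F [ 0.539   0.4701 -8.3724]
delta [-0.0017 -0.0802 -0.0003] rot [0.0251 0.28   1.5212]
```

Request:
{"name": "apply_moves", "arguments": {
  "delta_pos": [
    [0,-0.025,0],
    [-0.001,-0.05,0],
    [-0.001,-0.07,0],
    [-0.0015,-0.08,0],
    [-0.0015,-0.08,0]
  ],
  "angular": [
    [0,0,0.5],
    [0,0,1],
    [0,0,1.5],
    [0,0,1.5],
    [0,0,1.5]
  ],
  "claw": [0,0,0,0,0]
}}

```text
t: 5.53
position: [587.8, -10.1, 204.9]
ee_rot: [-0.139, 0.99, 0.0, 0.002]
ft_force: [0.3, -0.2, -7.3]
grip_width: 12.5
```

```bash
python3 go.py 587.7 -8.2 160 1.85
python3 - <<'E'
from fit import *
np.set_printoptions(precision=3,suppress=True)
s=snapshot("top");save(s,"t2",(220,130,460,310),3);W=cloud(s)
zt=state()["position"][2]-48+50
m=W[...,2][(np.hypot(W[...,0]-588,W[...,1]+8)<90)]
print(zt,"tray",rectfit(s,W,(588,-8),zt-7,zt+7,zt,(0.28,-0.96)))
for t,z in(("tray_handle",zt+16),("keeper",zt-24)):
    for k in mark_of("top",t)[:1]: print(t,k["conf"],atz(s,k["xy"],z))
s=snapshot("side");W=cloud(s);save(s,"s2",(240,120,480,300),3)
print(zt,"side tray",rectfit(s,W,(588,-8),zt-7,zt+7,zt,(0.28,-0.96)))
for t,z in(("tray_handle",zt+16),("keeper",zt-24)):
    for k in mark_of("side",t)[:1]: print(t,k["conf"],atz(s,k["xy"],z))
E
```

```text
t 5.5333 q [-0.0179  0.1667  0.2128  1.6133  0.0014 -0.2971] pos [587.7657 -10.1174 204.9402] w 12.481287582613804 F [ 0.3365 -0.1684 -7.3359]
delta [-0.0003  0.0019  0.0449] rot [0.0142 0.2213 0.0032]
207.08401681786316 tray (array([590.167, -21.324,   1.547,  13.549]), np.float64(1.7597802326463352e-07), 2)
207.08401681786316 side tray (array([579.505, -16.529,   1.851,  -1.528]), np.float64(3.1780739104025244), 398)
tray_handle 0.79 [591.812  -6.384 223.084]
keeper 0.92 [602.858 -71.483 183.084]
```

View pics/s2.png

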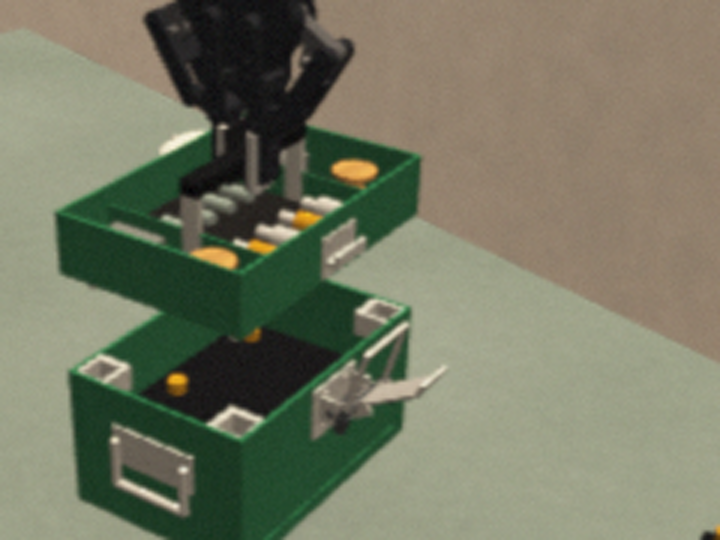

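The tray hovers level above the case with the keeper on the latch side. I'll compare the tray and case corners as seen in the same camera.

Run:
```python
from h import *
np.set_printoptions(precision=1,suppress=True)
s=snapshot("side")
f=lambda u,v,z:atz(s,(240+u/3-1/3,120+v/3-1/3),z)[:2]
for n,z,C in(("tray",207,[(57,213),(243,274),(421,157)]),("case",100,[(72,372),(243,437),(411,308)])):
    P=np.array([f(u,v,z) for u,v in C]);c=(P[0]+P[2])/2
    a,b=P[0]-P[1],P[2]-P[1];print(n,c,"sides",np.hypot(*a),np.hypot(*b),"angles",np.arctan2(*a[::-1]),np.arctan2(*b[::-1]))
z=np.load("top0.npz")["W"]
```

```text
tray [584.  -12.4] sides 127.7558791873069 186.63951908648923 angles 1.864164447277772 0.2818972668814512
case [586.  -11.4] sides 124.21455985235352 183.33070018282075 angles 1.8875823065355588 0.2627344269306042
```

Request:
{"name": "apply_moves", "arguments": {
  "delta_pos": [
    [-0.0013,0.001,0.015],
    [-0.0013,0.001,0.03],
    [-0.0013,0.001,0.045],
    [-0.0013,0.001,0.053],
    [-0.0013,0.001,0.053]
  ],
  "angular": [
    [0,0.2,0],
    [0,0.2,0],
    [0,0.2,0],
    [0,0.2,0],
    [0,0.2,0]
  ],
  "claw": [0,0,0,0,0]
}}

```text
t: 6.3
position: [587.5, -5.3, 150.8]
ee_rot: [-0.141, 0.99, 0.001, -0.001]
ft_force: [0.0, 0.1, -6.6]
grip_width: 12.5
```

```bash
python3 go.py 588.8 -8.7 138 1.85
python3 - <<'E'
from h import *
s=snapshot("side");save(s,"s3",(240,140,480,320),3)
E
```

```text
t 6.3 q [-0.0096  0.1633  0.1045  1.5139  0.001  -0.2931] pos [587.4801  -5.343  150.7682] w 12.49812228520801 F [ 0.0282  0.0592 -6.5666]
delta [-0.0003 -0.0036  0.0128] rot [ 0.0866 -0.0873  0.2465]
```

View pics/s3.png

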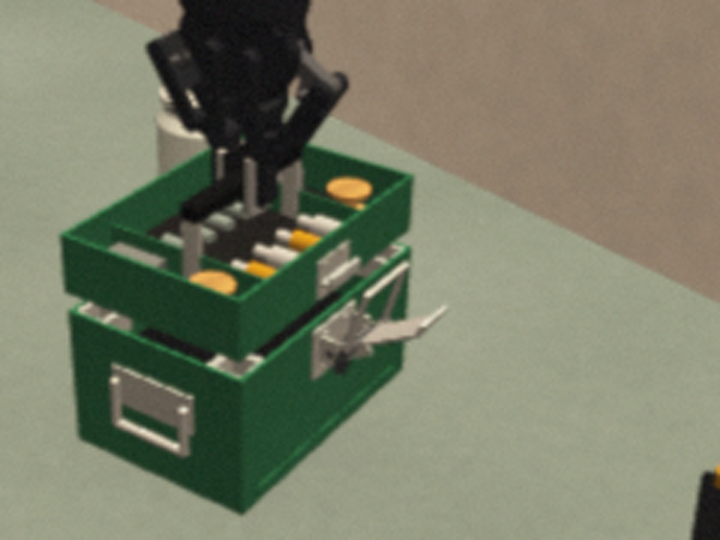

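Request:
{"name": "apply_moves", "arguments": {
  "delta_pos": [
    [0,-0.0036,0],
    [0,-0.0036,0],
    [0,-0.0036,0],
    [0,-0.0036,0]
  ],
  "angular": [
    [0,0,0],
    [0,0,0],
    [0,0,0],
    [0,0,0]
  ],
  "claw": [0,0,0,0]
}}

```text
t: 6.68
position: [589.3, -9.0, 153.0]
ee_rot: [-0.141, 0.99, 0.0, 0.001]
ft_force: [-0.0, -0.1, -7.6]
grip_width: 12.7
```

```bash
python3 go.py 588.8 -8.7 138 1.85
python3 - <<'E'
from h import *
np.set_printoptions(precision=1,suppress=True)
s=snapshot("side");W=cloud(s)
hsv=cv2.cvtColor(s["frame"],cv2.COLOR_RGB2HSV);save(s,"s4",(255,170,395,275),5)
E
```

```text
t 6.6833 q [-0.0157  0.1649  0.1106  1.5156  0.0011 -0.299 ] pos [589.2836  -8.9725 152.9996] w 12.678771342143204 F [-0.0271 -0.1377 -7.575 ]
delta [0.0004 0.0004 0.015 ] rot [0.0436 0.0679 0.2315]
```

View pics/s4.png

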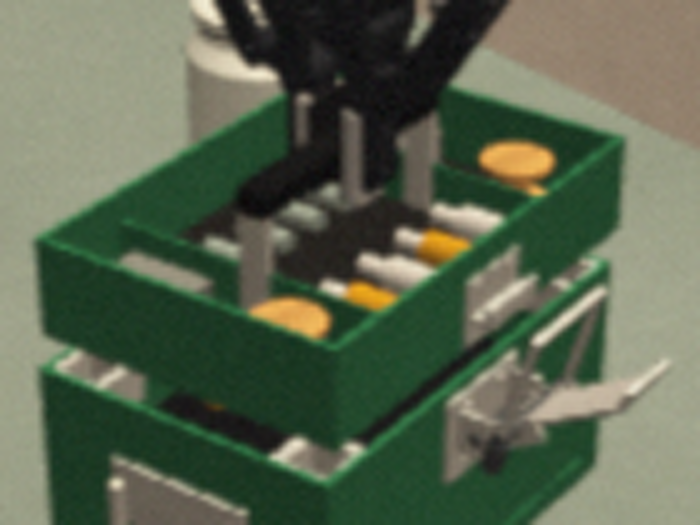

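Run:
```python
from h import *
np.set_printoptions(precision=1,suppress=True)
s=snapshot("side")
f=lambda u,v,z:atz(s,(255+u/5-.4,170+v/5-.4),z)[:2]
for n,z,C in(("tray top",155,[(40,243),(333,350),(622,140)]),("tray bot",115,[(43,333),(333,447),(620,227)]),("case",100,[(45,372),(328,487),(607,262)])):
    P=np.array([f(u,v,z) for u,v in C]);c=(P[0]+P[2])/2
    a,b=P[0]-P[1],P[2]-P[1];print(n,c,P.ravel(),"sides",np.hypot(*a),np.hypot(*b),"angles",np.arctan2(*a[::-1]),np.arctan2(*b[::-1]))
```

```text
tray top [585.2 -14.8] [ 477.3   19.2  513.4 -100.1  693.   -48.9] sides 124.60302391077279 186.78268669009486 angles 1.8645753575138466 0.27771639807622234
tray bot [588.4 -10.9] [479.   24.9 515.5 -97.3 697.8 -46.6] sides 127.52539880992919 189.14247077158458 angles 1.8618119540793074 0.27128792909775495
case [585.6 -11. ] [477.4  22.9 513.2 -97.6 693.7 -44.8] sides 125.68477047508263 188.1143448010407 angles 1.859381272642007 0.284119708627193
```

Request:
{"name": "apply_moves", "arguments": {
  "delta_pos": [
    [-0.0005,0,0.003],
    [-0.0005,0,0.006],
    [-0.0005,0,0.009],
    [-0.0005,0,0.012],
    [-0.0005,0,0.013]
  ],
  "angular": [
    [0,0,0],
    [0,0,0],
    [0,0,0],
    [0,0,0],
    [0,0,0]
  ],
  "claw": [0,0,0,0,0]
}}

```text
t: 7.2
position: [589.3, -8.8, 138.8]
ee_rot: [-0.141, 0.99, 0.001, -0.0]
ft_force: [0.1, 0.1, -7.0]
grip_width: 12.0
```

Request:
{"name": "apply_moves", "arguments": {
  "delta_pos": [
    [0,0,0.001],
    [0,0,0.002],
    [0,0,0.003]
  ],
  "angular": [
    [0,0,0],
    [0,0,0],
    [0,0,0]
  ],
  "claw": [0,0,0]
}}

```text
t: 7.45
position: [589.3, -8.7, 138.0]
ee_rot: [-0.141, 0.99, 0.0, 0.001]
ft_force: [-8.7, -0.4, 15.4]
grip_width: 12.9
```

```bash
python3 go.py 588.8 -8.7 138 1.85
```

```text
t 7.45 q [-0.0153  0.1645  0.0814  1.4863  0.0011 -0.2987] pos [589.3222  -8.7173 138.0367] w 12.908511057201865 F [-8.6997 -0.3673 15.4028]
delta [0.0005 0.0002 0.    ] rot [0.0374 0.0928 0.239 ]
```

Request:
{"name": "apply_moves", "arguments": {
  "delta_pos": [
    [0,0,-0.001],
    [0,0,-0.001],
    [0,0,-0.001],
    [0,0,-0.001]
  ],
  "angular": [
    [0,0,0],
    [0,0,0],
    [0,0,0],
    [0,0,0]
  ],
  "claw": [0.45,0.45,0.45,0.45]
}}

```text
t: 7.78
position: [589.6, -8.7, 139.4]
ee_rot: [-0.141, 0.99, 0.0, 0.001]
ft_force: [0.5, 0.3, -0.6]
grip_width: 38.7
```

Request:
{"name": "apply_moves", "arguments": {
  "delta_pos": [
    [0,0,-0.02],
    [0,0,-0.05],
    [0,0,-0.09],
    [0,0,-0.12],
    [0,0,-0.14]
  ],
  "angular": [
    [0,0,0],
    [0,0,0],
    [0,0,0],
    [0,0,0],
    [0,0,0]
  ],
  "claw": [0.45,0.45,0.45,0.45,0.45]
}}

```text
t: 8.2
position: [589.7, -8.9, 283.0]
ee_rot: [-0.141, 0.99, 0.0, 0.003]
ft_force: [0.1, -0.2, 0.3]
grip_width: 38.3
```

```bash
python3 go.py 619 -115 230 1.85
python3 - <<'E'
from h import *
np.set_printoptions(precision=1,suppress=True)
s=snapshot("side");save(s,"s5",(255,170,415,290),5)
a=snapshot("top")
x=np.array([np.cos(1.85),np.sin(1.85),0]);y=np.array([-x[1],x[0],0]);c=np.array([588.2,-8.2,0])
loc=lambda p:np.array([(p-c)@x,(p-c)@y,p[2]])
for t in("tray_handle","keeper","latch_pivot","lever_tip","loop_bar","tray"):
    m=mark_of("top",t);k=mark_of("side",t)
    if m and k:
        o1,d1=ray(s,k[0]["xy"]);o2,d2=ray(a,m[0]["xy"]);l=np.linalg.lstsq(np.c_[d1,-d2],o2-o1,rcond=None)[0]
        p=(o1+d1*l[0]+o2+d2*l[1])/2;print(t,m[0]["conf"],k[0]["conf"],p,"case frame",loc(p),"gap",np.linalg.norm(o1+d1*l[0]-o2-d2*l[1]))
W=cloud(a);from fit import rectfit
print(rectfit(a,W,(588,-8),132,146,140,(.28,-.96)))
E
```

```text
t 8.2 q [-0.0156  0.2077  0.4132  1.7703  0.0011 -0.2989] pos [589.6559  -8.8954 282.9614] w 38.30590891618385 F [ 0.0902 -0.2162  0.2595]
delta [ 0.0018 -0.11    0.053 ] rot [-0.0414  0.3447  0.2357]
keeper 0.19 0.74 [ 403.1 -257.9  274.9] case frame [-189.   246.8  274.9] gap 48.79957000292885
latch_pivot 0.63 0.55 [610.6 -81.1  79.7] case frame [-76.3  -1.4  79.7] gap 15.306637835828342Traceback (most recent call last):
  File "<stdin>", line 13, in <module>
  File "fit.py", line 9, in rectfit
    cs,_=cv2.findContours(m,0,1);c=max(cs,key=cv2.contourArea).reshape(-1,2)
                                   ~~~^^^^^^^^^^^^^^^^^^^^^^^^
ValueError: max() iterable argument is empty
```

View pics/s5.png

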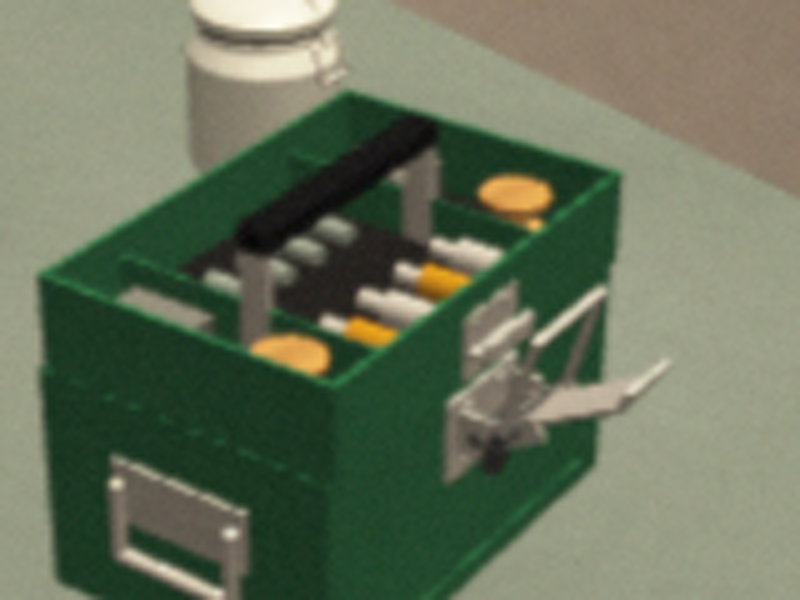

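The tray sits flush on the rim with the keeper above the latch. Next I'll shut the fingers and move outside the loop.

Request:
{"name": "apply_moves", "arguments": {
  "delta_pos": [
    [0.0006,-0.035,0.01],
    [0.0006,-0.07,0.03],
    [0.0006,-0.105,0.06],
    [0.0006,-0.125,0.09],
    [0.0006,-0.125,0.09]
  ],
  "angular": [
    [0,0,0.2],
    [0,0,0.2],
    [0,0,0.2],
    [0,0,0.2],
    [0,0,0.2]
  ],
  "claw": [0,0,0,0,0],
  "squeeze": 30
}}

```text
t: 9.32
position: [622.4, -132.5, 181.4]
ee_rot: [-0.138, 0.99, 0.001, -0.003]
ft_force: [-1.3, -0.1, -1.0]
grip_width: -0.1
```

```bash
python3 go.py 623.5 -128.8 126 1.85;  python3 - <<'E'
from h import *
np.set_printoptions(precision=1,suppress=True)
s=snapshot("side");save(s,"s6",(295,130,435,270),4);a=snapshot("top")
for t in("keeper","latch_pivot","lever_tip","loop_bar","tray_handle"):
    m=mark_of("top",t);k=mark_of("side",t)
    if m and k:
        o1,d1=ray(s,k[0]["xy"]);o2,d2=ray(a,m[0]["xy"]);l=np.linalg.lstsq(np.c_[d1,-d2],o2-o1,rcond=None)[0]
        p=(o1+d1*l[0]+o2+d2*l[1])/2;print(t,m[0]["conf"],k[0]["conf"],p,"gap",np.linalg.norm(o1+d1*l[0]-o2-d2*l[1]))
E
```

```text
t 9.3167 q [-0.21    0.2935  0.3174  1.6016  0.0005 -0.4865] pos [ 622.4332 -132.4798  181.3704] w -0.14128952342700268 F [-1.2899 -0.1437 -1.019 ]
delta [-0.0024  0.003   0.0554] rot [ 0.2108 -0.331  -0.1545]
keeper 0.82 0.65 [606.7 -79.8 123.5] gap 7.975633391647749
latch_pivot 0.22 0.59 [630.1 -17.3  34.3] gap 53.4809182993587
tray_handle 0.68 0.57 [589.1 -11.9 159.4] gap 5.594296978562119
```

View pics/s6.png

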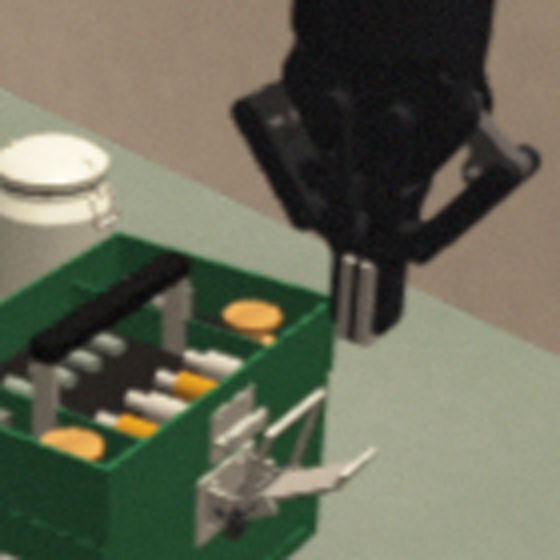

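The fingers are shut and outside the loop, above the lever. I'll lower to just below bar height.

Request:
{"name": "apply_moves", "arguments": {
  "delta_pos": [
    [-0.0024,0.003,0.02],
    [-0.0024,0.003,0.04],
    [-0.0024,0.003,0.055],
    [-0.0024,0.003,0.055]
  ],
  "angular": [
    [0,0,0],
    [0,0,0],
    [0,0,0],
    [0,0,0]
  ],
  "claw": [0,0,0,0]
}}

```text
t: 10.25
position: [624.2, -124.6, 131.1]
ee_rot: [-0.14, 0.99, 0.001, -0.001]
ft_force: [-1.4, -0.0, -0.3]
grip_width: 0.2
```

```bash
python3 go.py 613.6 -94.2 126 1.85
```

```text
t 10.25 q [-0.1976  0.2834  0.2083  1.4981  0.0014 -0.4782] pos [ 624.1774 -124.5569  131.1416] w 0.2318236331023173 F [-1.4289 -0.0236 -0.3109]
delta [0.0017 0.0321 0.0052] rot [ 0.135  -0.0843  0.0805]
```

Request:
{"name": "apply_moves", "arguments": {
  "delta_pos": [
    [0.0017,0,0.005],
    [0.0017,0.008,0.005],
    [0.0017,0.016,0.005],
    [0.0017,0.024,0.005],
    [0.0017,0.032,0.005]
  ],
  "angular": [
    [0,0,0],
    [0,0,0],
    [0,0,0],
    [0,0,0],
    [0,0,0]
  ],
  "claw": [0,0,0,0,0]
}}

```text
t: 10.67
position: [613.8, -93.3, 127.2]
ee_rot: [-0.14, 0.99, 0.001, -0.0]
ft_force: [0.2, -0.3, -0.5]
grip_width: 0.2
```

```bash
python3 go.py 613.6 -94.2 126 1.85;  python3 - <<'E'
from h import *
s=snapshot("side");save(s,"s7",(315,150,435,270),5)
E
```

```text
t 10.6667 q [-0.1515  0.2435  0.1525  1.4808  0.0017 -0.4325] pos [613.7757 -93.2549 127.2302] w 0.1947327578565603 F [ 0.2279 -0.2672 -0.4826]
delta [ 0.0004 -0.0009  0.0012] rot [ 0.1086 -0.009   0.098 ]
```

View pics/s7.png

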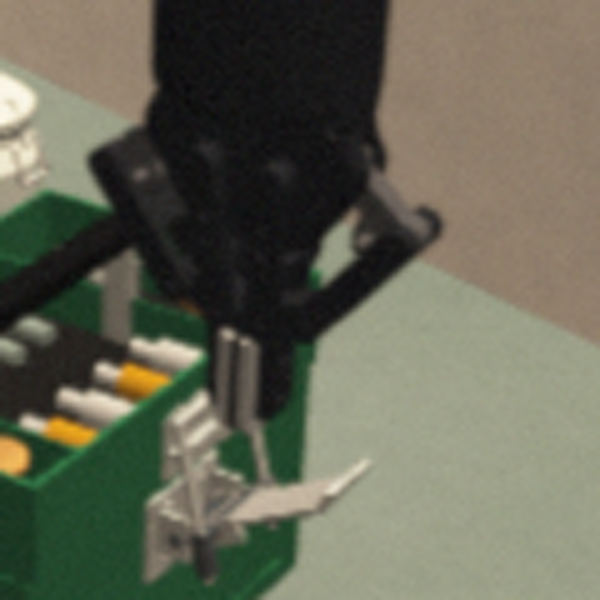

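The loop has swung upright and leans inward. I'll nudge it a little more, then back off.

Request:
{"name": "apply_moves", "arguments": {
  "delta_pos": [
    [0,0.005,0],
    [0,0.005,0],
    [0,-0.005,0],
    [0,-0.02,0],
    [0,-0.04,0]
  ],
  "angular": [
    [0,0,0],
    [0,0,0],
    [0,0,0],
    [0,0,0],
    [0,0,0]
  ],
  "claw": [0,0,0,0,0]
}}

```text
t: 11.13
position: [625.0, -131.5, 127.3]
ee_rot: [-0.141, 0.99, 0.001, -0.0]
ft_force: [0.1, 0.3, 1.0]
grip_width: 0.0
```

```bash
python3 go.py 613.6 -94.2 126 1.85;  python3 - <<'E'
from h import *
s=snapshot("side");save(s,"s8",(315,150,435,270),5)
E
```

```text
t 11.1333 q [-0.2082  0.2875  0.206   1.4903  0.0019 -0.491 ] pos [ 625.0038 -131.4948  127.3133] w 0.0359945821082008 F [0.1319 0.3029 1.0431]
delta [0.0005 0.039  0.0014] rot [0.125  0.0001 0.2029]
```

View pics/s8.png

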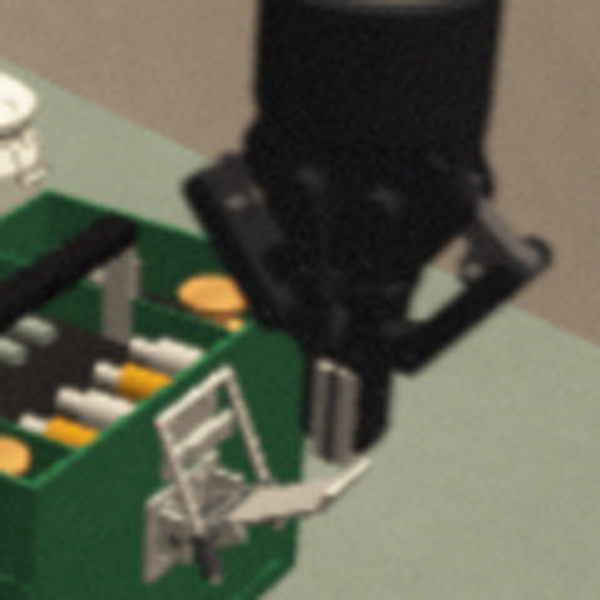

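The loop now rests against the tray wall above the keeper. I'll raise the tool and turn it 90° so the knuckles lie along the case's y.

Request:
{"name": "apply_moves", "arguments": {
  "delta_pos": [
    [0,0,-0.02],
    [0,0,-0.035],
    [0,0,-0.035],
    [0,0,-0.035],
    [0,0,-0.035]
  ],
  "angular": [
    [0,0,7],
    [0,0,14],
    [0,0,21],
    [0,0,28],
    [0,0,35]
  ],
  "claw": [0,0,0,0,0]
}}

```text
t: 11.6
position: [626.0, -137.2, 161.9]
ee_rot: [0.168, 0.986, 0.0, -0.0]
ft_force: [0.1, -0.5, 0.5]
grip_width: 0.1
```

Request:
{"name": "apply_moves", "arguments": {
  "delta_pos": [
    [0,0,0],
    [0,0,0],
    [0,0,0],
    [0,0,0],
    [0,0,0]
  ],
  "angular": [
    [0,0,7],
    [0,0,14],
    [0,0,21],
    [0,0,28],
    [0,0,35]
  ],
  "claw": [0,0,0,0,0]
}}

```text
t: 12.02
position: [626.3, -139.0, 161.5]
ee_rot: [0.46, 0.888, -0.0, -0.0]
ft_force: [0.3, -0.6, -0.2]
grip_width: -0.1
```

```bash
cat > lev.py <<'E'
import sys
from h import *
np.set_printoptions(precision=4,suppress=True)
PIV=np.array([610,-81.7,82.]);OUT=np.array([.2756,-.9613,0]);UP=np.array([0,0,1.])
def tgt(al,th,r,ex=0):
    """TCP pose whose lower corner lies on the lever's upper face at angle al (deg from vertical), tool tilt th, ex mm off (+) the face"""
    a=np.radians(al);n=-np.cos(a)*OUT+np.sin(a)*UP
    p=PIV+r*(np.sin(a)*OUT+np.cos(a)*UP)+(2+ex)*n
    x=-OUT;z=-UP;y=np.cross(z,x);M=np.c_[x,y,z]@R.from_euler("y",th,degrees=True).as_matrix()
    sgn=1 if al-90>=th else -1
    return p-sgn*11*M[:,0],M
s=state();A=rot(s["ee_rot"]);print("t",round(s["t"],2),"q",s["qpos"],"pos",s["position"],"F",s["ft_force"])
w=list(map(float,sys.argv[1:]))
P=lambda v:"["+", ".join(f"{x:g}" for x in v)+"]"
D,G=[],[]
for i in range(0,len(w),4):
    p,M=tgt(*w[i:i+4]);D.append(P(np.round(A.T@(p-s["position"])/1000,4)));G.append(P(np.round(np.degrees(R.from_matrix(A.T@M).as_rotvec()),1)))
    print(w[i:i+4],"tcp",p.round(1))
print(", ".join(D));print(", ".join(G))
E
python3 lev.py 60 0 50 15
```

```text
t 12.02 q [-0.2185  0.2955  0.2817  1.5572  0.      0.738 ] pos [ 626.2557 -139.0266  161.5399] F [ 0.2586 -0.5983 -0.2229]
[60.0, 0.0, 50.0, 15.0] tcp [ 616.6 -104.6  121.7]
[0.0337, 0.0119, 0.0398]
[-0, -0, 19.2]
```

```bash
python3 lev.py 62 0 64 12 62 0 64 3
```

```text
t 12.02 q [-0.2185  0.2955  0.2817  1.5572  0.      0.738 ] pos [ 626.2557 -139.0266  161.5399] F [ 0.2586 -0.5983 -0.2229]
[62.0, 0.0, 64.0, 12.0] tcp [ 620.7 -119.1  124.4]
[62.0, 0.0, 64.0, 3.0] tcp [ 621.9 -123.2  116.5]
[0.0194, 0.007, 0.0371], [0.0154, 0.0056, 0.0451]
[-0, -0, 19.2], [-0, -0, 19.2]
```

Request:
{"name": "apply_moves", "arguments": {
  "delta_pos": [
    [0.0194,0.007,0.01],
    [0.0194,0.007,0.02],
    [0.0194,0.007,0.03],
    [0.019,0.007,0.037],
    [0.019,0.007,0.037]
  ],
  "angular": [
    [0,0,7],
    [0,0,14],
    [0,0,19.2],
    [0,0,19.2],
    [0,0,19.2]
  ],
  "claw": [0,0,0,0,0]
}}

```text
t: 12.43
position: [620.5, -120.7, 122.6]
ee_rot: [0.601, 0.799, -0.001, -0.001]
ft_force: [-0.6, -0.2, 0.3]
grip_width: 0.0
```

```bash
python3 lev.py 65 0 63 0  70 0 62 0 76 0 61 0 82 0 60 0 88 0 58 0
```

```text
t 12.43 q [-0.192   0.2734  0.1797  1.4798 -0.0002  1.0977] pos [ 620.533  -120.6572  122.5944] F [-0.5681 -0.2086  0.2732]
[65.0, 0.0, 63.0, 0.0] tcp [ 622.5 -125.2  110.4]
[70.0, 0.0, 62.0, 0.0] tcp [ 622.8 -126.5  105.1]
[76.0, 0.0, 61.0, 0.0] tcp [ 623.1 -127.6   98.7]
[82.0, 0.0, 60.0, 0.0] tcp [ 623.3 -128.    92.3]
[88.0, 0.0, 58.0, 0.0] tcp [ 622.9 -126.8   86. ]
[-0.0049, 0.0006, 0.0121], [-0.0062, 0.0006, 0.0175], [-0.0074, 0.0007, 0.0239], [-0.0078, 0.0007, 0.0303], [-0.0066, 0.0007, 0.0366]
[-0.1, -0.1, 0.1], [-0.1, -0.1, 0.1], [-0.1, -0.1, 0.1], [-0.1, -0.1, 0.1], [-0.1, -0.1, 0.1]
```

Request:
{"name": "apply_moves", "arguments": {
  "delta_pos": [
    [-0.005,0.0006,0.012],
    [-0.006,0.0006,0.0175],
    [-0.0075,0.0007,0.024],
    [-0.008,0.0007,0.03],
    [-0.0065,0.0007,0.0365]
  ],
  "angular": [
    [0,0,0],
    [0,0,0],
    [0,0,0],
    [0,0,0],
    [0,0,0]
  ],
  "claw": [0,0,0,0,0]
}}

```text
t: 12.85
position: [623.0, -127.2, 85.6]
ee_rot: [0.601, 0.799, -0.001, -0.001]
ft_force: [0.2, -0.3, -0.2]
grip_width: 0.1
```

```bash
python3 lev.py 97 6 52 0  102 12 52 0  107 17 52 0  112 21 52 0  116 25 52 0;python3 - <<'E'
from h import *
s=snapshot("side");save(s,"s9",(315,150,435,270),5)
E
```

```text
t 12.85 q [-0.2012  0.2875  0.1257  1.4114 -0.0004  1.0884] pos [ 623.0425 -127.1803   85.5865] F [ 0.215  -0.271  -0.2005]
[97.0, 6.0, 52.0, 0.0] tcp [ 627.3 -142.1   76.5]
[102.0, 12.0, 52.0, 0.0] tcp [ 627.1 -141.3   70.9]
[107.0, 17.0, 52.0, 0.0] tcp [ 626.8 -140.2   65.5]
[112.0, 21.0, 52.0, 0.0] tcp [ 626.3 -138.6   60.4]
[116.0, 25.0, 52.0, 0.0] tcp [ 625.9 -137.1   56.4]
[-0.0155, -0, 0.0091], [-0.0147, 0, 0.0147], [-0.0135, 0, 0.0201], [-0.0119, 0, 0.0251], [-0.0103, 0, 0.0292]
[-0.1, 6, 0.1], [-0.1, 12, 0.1], [-0.2, 17, 0.1], [-0.2, 21, 0.1], [-0.2, 25, 0.1]
```

View pics/s9.png

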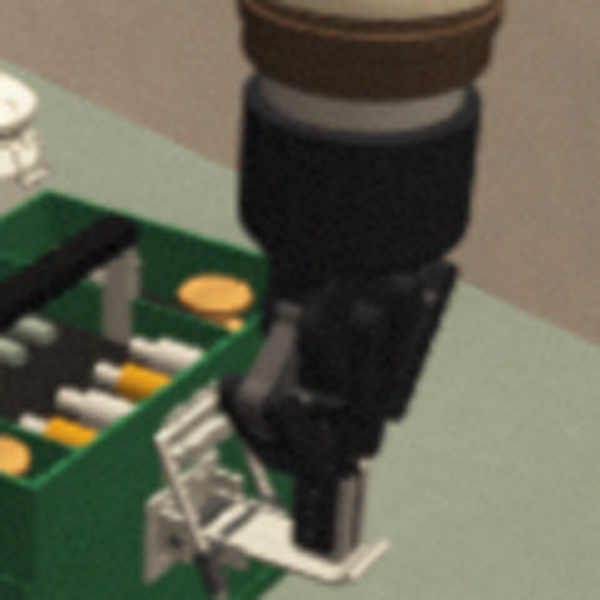

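```bash
python3 lev.py 95 5 38 0  101 11 38 0  107 17 38 0  113 23 38 0  119 29 38 0
```

```text
t 12.9 q [-0.2005  0.288   0.1234  1.4105 -0.0002  1.0889] pos [ 622.4163 -126.5443   84.1213] F [0.308  0.0403 0.4795]
[95.0, 5.0, 38.0, 0.0] tcp [ 623.5 -128.8   79.7]
[101.0, 11.0, 38.0, 0.0] tcp [ 623.4 -128.3   74.6]
[107.0, 17.0, 38.0, 0.0] tcp [ 623.1 -127.3   69.6]
[113.0, 23.0, 38.0, 0.0] tcp [ 622.6 -125.8   64.7]
[119.0, 29.0, 38.0, 0.0] tcp [ 622.1 -123.8   60. ]
[-0.0025, 0.0004, 0.0044], [-0.002, 0.0005, 0.0095], [-0.0009, 0.0005, 0.0145], [0.0006, 0.0005, 0.0194], [0.0027, 0.0005, 0.0241]
[-0.2, 4.9, 0.1], [-0.2, 10.9, 0.1], [-0.2, 16.9, 0.1], [-0.2, 22.9, 0.1], [-0.3, 28.9, 0.1]
```

Request:
{"name": "apply_moves", "arguments": {
  "delta_pos": [
    [-0.0025,0.0004,0.0045],
    [-0.002,0.0005,0.0095],
    [-0.001,0.0005,0.0145],
    [0.0006,0.0005,0.0195],
    [0.0027,0.0005,0.024]
  ],
  "angular": [
    [0,5,0],
    [0,11,0],
    [0,17,0],
    [0,23,0],
    [0,29,0]
  ],
  "claw": [0,0,0,0,0]
}}

```text
t: 13.32
position: [622.7, -123.8, 61.1]
ee_rot: [0.582, 0.773, 0.152, -0.203]
ft_force: [0.8, -0.1, 0.3]
grip_width: -0.1
```

```bash
python3 lev.py 124 33 39 0  130 36 41 0  136 36 43 0  142 36 45 0  148 36 47 0;python3 - <<'E'
from h import *
s=snapshot("side");save(s,"s10",(315,150,435,270),5)
E
```

```text
t 13.32 q [-0.3715  0.6083  0.4259  1.7179  0.3989  0.8512] pos [ 622.659  -123.7675   61.1112] F [ 0.8018 -0.1465  0.2721]
[124.0, 33.0, 39.0, 0.0] tcp [ 621.8 -122.7   55.9]
[130.0, 36.0, 41.0, 0.0] tcp [ 621.5 -121.7   50.7]
[136.0, 36.0, 43.0, 0.0] tcp [ 621.1 -120.4   46. ]
[142.0, 36.0, 45.0, 0.0] tcp [ 620.5 -118.4   41.3]
[148.0, 36.0, 47.0, 0.0] tcp [ 619.8 -115.8   36.7]
[-0.0015, -0.0006, 0.0052], [-0.0031, -0.0006, 0.0102], [-0.0042, -0.0005, 0.015], [-0.0047, -0.0005, 0.0201], [-0.0046, -0.0005, 0.0254]
[-0.1, 3.7, 0.1], [-0.1, 6.7, 0.1], [-0.1, 6.7, 0.1], [-0.1, 6.7, 0.1], [-0.1, 6.7, 0.1]
```

View pics/s10.png

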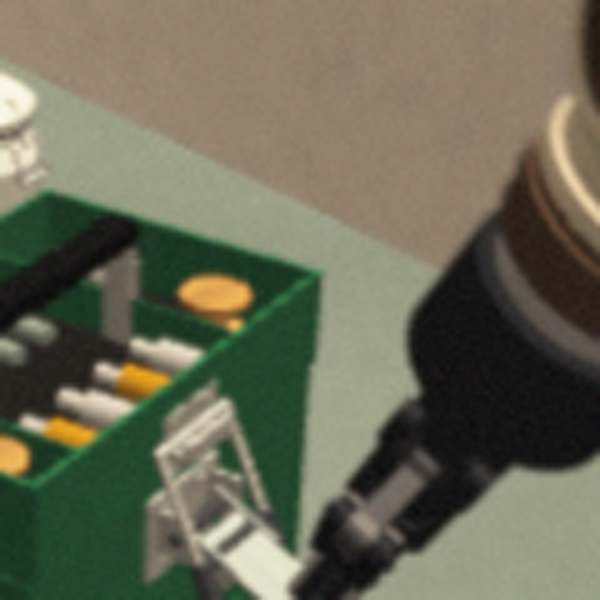

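The lever follows and the bar is dropping into the trough behind the lip. I'll continue along the arc.

Request:
{"name": "apply_moves", "arguments": {
  "delta_pos": [
    [-0.0015,-0.0006,0.005],
    [-0.003,-0.0006,0.01],
    [-0.0042,-0.0005,0.015],
    [-0.0047,-0.0005,0.02],
    [-0.0046,-0.0005,0.0255]
  ],
  "angular": [
    [0,3.7,0],
    [0,6.7,0],
    [0,6.7,0],
    [0,6.7,0],
    [0,6.7,0]
  ],
  "claw": [0,0,0,0,0]
}}

```text
t: 13.78
position: [618.0, -116.2, 31.1]
ee_rot: [0.572, 0.758, 0.186, -0.253]
ft_force: [-0.2, 0.3, 2.8]
grip_width: 0.3
```

```bash
python3 lev.py 154 36 48 0  160 36 49 0  166 36 50 0  172 36 50 0  176 36 50 0;python3 - <<'E'
from h import *
np.set_printoptions(precision=1,suppress=True)
s=snapshot("side")
for t in("loop_bar","keeper"):
    for k in mark_of("side",t)[:2]: print(t,k["conf"],k["xy"],atz(s,k["xy"],116))
E
```

```text
t 13.78 q [-0.3962  0.7028  0.4597  1.7666  0.4787  0.7886] pos [ 617.9621 -116.2307   31.0732] F [-0.2297  0.2849  2.777 ]
[154.0, 36.0, 48.0, 0.0] tcp [ 618.7 -112.2   33.3]
[160.0, 36.0, 49.0, 0.0] tcp [ 617.6 -108.2   30.2]
[166.0, 36.0, 50.0, 0.0] tcp [ 616.3 -103.7   27.5]
[172.0, 36.0, 50.0, 0.0] tcp [614.9 -98.8  26.3]
[176.0, 36.0, 50.0, 0.0] tcp [614.  -95.5  25.8]
[0.0042, 0.0018, 0.0004], [0.0058, 0.0019, 0.0054], [0.0079, 0.0019, 0.0103], [0.0113, 0.0019, 0.0143], [0.0137, 0.0019, 0.0167]
[-0.4, -0.5, -0.2], [-0.4, -0.5, -0.2], [-0.4, -0.5, -0.2], [-0.4, -0.5, -0.2], [-0.4, -0.5, -0.2]
loop_bar 0.58 [354.0, 238.1] [601.6 -82.5 116. ]
loop_bar 0.4 [355.9, 430.9] [ 343.8 -374.1  116. ]
keeper 0.92 [353.2, 235.3] [606.9 -74.4 116. ]
```

Request:
{"name": "apply_moves", "arguments": {
  "delta_pos": [
    [0.0042,0.0015,0.0004],
    [0.0058,0.0019,0.005],
    [0.008,0.0019,0.0095],
    [0.0115,0.0019,0.0135],
    [0.0137,0.0019,0.016]
  ],
  "angular": [
    [0,0,0],
    [0,0,0],
    [0,0,0],
    [0,0,0],
    [0,0,0]
  ],
  "claw": [0,0,0,0,0]
}}

```text
t: 14.35
position: [613.8, -94.6, 26.7]
ee_rot: [0.572, 0.758, 0.186, -0.253]
ft_force: [0.5, -0.1, 1.0]
grip_width: -0.1
```

```bash
python3 lev.py 180 36 48 0  183 36 48 0  183 36 48 -2 183 36 48 30
```

```text
t 14.35 q [-0.3706  0.6694  0.4014  1.7304  0.4899  0.8133] pos [613.7727 -94.5972  26.7182] F [ 0.4635 -0.0514  1.0257]
[180.0, 36.0, 48.0, 0.0] tcp [613.  -92.2  27.5]
[183.0, 36.0, 48.0, 0.0] tcp [612.3 -89.8  27.5]
[183.0, 36.0, 48.0, -2.0] tcp [611.8 -87.8  27.6]
[183.0, 36.0, 48.0, 30.0] tcp [ 620.6 -118.6   25.9]
[0.0025, -0.0001, 0.0009], [0.0045, -0.0001, 0.0024], [0.0062, -0.0001, 0.0035], [-0.0205, -0.0001, -0.0142]
[-0.4, -0.6, -0.2], [-0.4, -0.6, -0.2], [-0.4, -0.6, -0.2], [-0.4, -0.6, -0.2]
```

Little force remains, so it may already have snapped. I'll press a little to the stop, then read the force.

Request:
{"name": "apply_moves", "arguments": {
  "delta_pos": [
    [0.0025,0,0.001],
    [0.0045,0,0.0024],
    [0.006,0,0.0035],
    [0.008,0,0.005]
  ],
  "angular": [
    [0,0,0],
    [0,0,0],
    [0,0,0],
    [0,0,0]
  ],
  "claw": [0,0,0,0]
}}

```text
t: 14.68
position: [611.1, -85.4, 27.5]
ee_rot: [0.572, 0.758, 0.186, -0.253]
ft_force: [-0.5, -1.0, 0.8]
grip_width: -0.0
```

Request:
{"name": "apply_moves", "arguments": {
  "delta_pos": [
    [0.001,0,0.0007],
    [-0.008,0,-0.006],
    [-0.02,0,-0.015],
    [-0.04,0,-0.03],
    [-0.06,0,-0.05]
  ],
  "angular": [
    [0,0,0],
    [0,0,0],
    [0,0,0],
    [0,0,0],
    [0,0,0]
  ],
  "claw": [0,0,0,0,0]
}}

```text
t: 15.1
position: [632.5, -160.1, 31.6]
ee_rot: [0.571, 0.758, 0.186, -0.254]
ft_force: [1.4, 0.4, 0.3]
grip_width: -0.0
```

```bash
python3 lev.py 183 36 48 100
python3 - <<'E'
from h import *
np.set_printoptions(precision=1,suppress=True)
s=snapshot("side");save(s,"s11",(315,170,435,290),5)
a=snapshot("top")
for t in("loop_bar","keeper","lever_tip"):
    for c,S in(("side",s),("top",a)):
        for k in mark_of(c,t)[:1]: print(t,c,k["conf"],k["xy"],atz(S,k["xy"],116 if t!="lever_tip" else 14))
E
```

```text
t 15.1 q [-0.4424  0.8034  0.614   1.8441  0.4585  0.7389] pos [ 632.543  -160.0802   31.6296] F [1.4319 0.4224 0.2515]
[183.0, 36.0, 48.0, 100.0] tcp [ 639.8 -185.8   22.3]
[-0.027, -0.0001, -0.0084]
[-0.5, -0.6, -0.1]
loop_bar side 0.56 [354.2, 235.5] [607.8 -76.1 116. ]
keeper side 0.97 [354.4, 234.9] [609.5 -74.7 116. ]
keeper top 0.81 [342.2, 218.4] [611.6 -82.5 116. ]
lever_tip side 0.68 [352.7, 285.0] [600.4 -85.7  14. ]
```

View pics/s11.png

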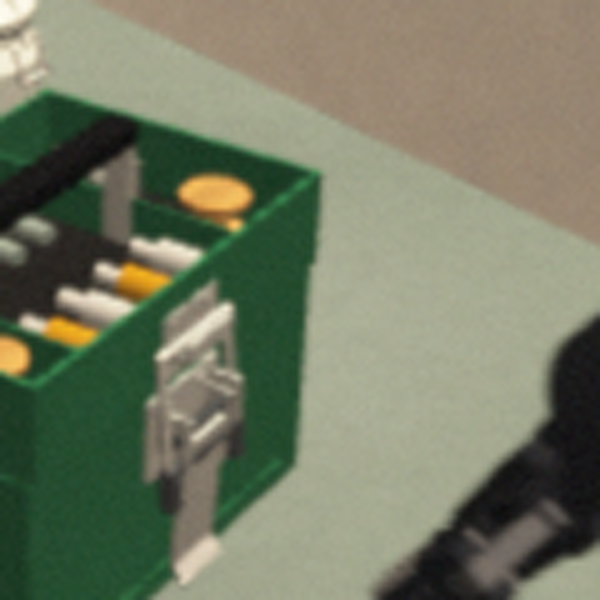

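The lever hangs along the side with the loop taut on the keeper. I'll check the lever's angle from the depth image.

Run:
```python
from h import *
np.set_printoptions(precision=1,suppress=True)
s=snapshot("side");W=cloud(s)
PIV=np.array([610,-81.7,82.]);OUT=np.array([.2756,-.9613,0]);Y=np.array([-.9613,-.2756,0])
f=lambda u,v:(315+u/5,170+v/5)
for u,v in[(215,420),(205,440),(200,470),(197,495),(195,520),(192,545),(205,545),(215,552),(195,572)]:
    x,y=np.round(f(u,v)).astype(int);Q=W[y-1:y+2,x-1:x+2].reshape(-1,3);p=np.nanmedian(Q,0)
    print((u,v),"out %.1f y %.1f z %.1f"%((p-PIV)@OUT,(p-PIV)@Y,p[2]))
for u,v in[(270,400),(255,450),(120,480),(120,540),(110,420),(260,330)]:
    x,y=np.round(f(u,v)).astype(int);p=W[y,x];print("wall",(u,v),"out %.1f y %.1f z %.1f"%((p-PIV)@OUT,(p-PIV)@Y,p[2]))
```

```text
(215, 420) out -0.4 y -8.3 z 74.0
(205, 440) out 0.3 y 1.8 z 69.3
(200, 470) out -1.1 y 1.6 z 55.9
(197, 495) out -1.5 y 3.7 z 46.0
(195, 520) out -2.4 y 1.2 z 32.9
(192, 545) out -2.4 y 4.4 z 21.7
(205, 545) out -1.1 y -4.7 z 17.2
(215, 552) out 0.2 y -10.1 z 13.4
(195, 572) out -6.3 y -7.0 z -0.1
wall (270, 400) out -11.7 y -68.3 z 46.6
wall (255, 450) out -12.4 y -59.8 z 27.0
wall (120, 480) out -12.7 y 38.0 z 67.8
wall (120, 540) out -12.4 y 37.5 z 40.8
wall (110, 420) out -9.6 y 50.0 z 101.3
wall (260, 330) out -12.8 y -58.7 z 83.4
```

The lever is 3.3° past vertical, about 2.24 rad, so it is at its stop. One quick check of the bystanders, then I hand in.

Request:
{"name": "apply_moves", "arguments": {
  "delta_pos": [
    [0,0,-0.01],
    [0,0,-0.02],
    [0,0,-0.02]
  ],
  "angular": [
    [0,0,0],
    [0,0,0],
    [0,0,0]
  ],
  "claw": [0,0,0]
}}

```text
t: 15.8
position: [636.5, -171.0, 50.0]
ee_rot: [0.571, 0.759, 0.186, -0.252]
ft_force: [-1.2, 0.3, 0.4]
grip_width: -0.3
```

Run:
```python
from h import *
np.set_printoptions(precision=1,suppress=True)
for c in("side","top"):
    snapshot(c)
    for t in("jar","microphone","morse_key","switch_box"): print(c,t,[np.array(k["xy"]) for k in mark_of(c,t)[:2]])
print(state()["ft_force"]); print(hand_in())
```

```text
side jar [array([311.1, 201.7])]
side microphone [array([470.2, 389.9])]
side morse_key [array([491.8, 324.2])]
side switch_box [array([357.3, 429.6])]
top jar [array([204.8, 175.3])]
top microphone []
top morse_key []
top switch_box []
[-0.5  0.  -0. ]
the job is handed in; nothing more can be done
None
```

The job is handed in at about 16 s, with the tray seated on the case and the draw latch shut; `hand_in()` reports no verdict.

**What I did:** I lowered the tray by its carrying bar until it met the rim, with the keeper above the latch, and released it. I then flipped the loop over against the tray wall, pressed the lever down along its arc, and backed the gripper away.

**Last checks:**
- **Lever:** depth points along it lie about 3.3° past vertical, roughly 2.24 rad, which is its stop.
- **Loop bar:** the side picture shows the loop taut on the keeper. The network's marks for bar and keeper there agree to about 2 mm. The top camera did not find the bar, so this rests on the side view alone.
- **Tray:** it sat flush on the rim when I released it. In the last side picture it still looked so, and I made no separate measurement after latching.
- **Robot:** the wrist force was about 0.5 N, near zero, with the fingers well clear.
- **Bystanders:** in the side view they are within a few pixels of their first marks; the Morse key mark moved most, about 6 pixels. The top camera re-found only the jar, so the microphone, Morse key and switch box were checked from the side only.

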